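# Count off three lanes and push the tint carton into the third

## Task

Starting at the rack's red-capped end, run a fingertip along the rail behind the lanes and count three lanes, full or empty, knocking the first, second and third yellow flags down one after another and leaving the other three standing. Then push the orange-labelled carton along the counter into that third lane until it is fully home against the back stop. Only push: do not lift, carry or tip the carton, leave the other things where they are, and finish clear of everything.

Things in the scene. Friction and masses are not known exactly. Their poses are not given: they have to be found in the camera images.
- rack: (all sizes in mm) matt black comb-like rack fixed to the counter, open towards the robot: seven dividers 8 thick, 32 high, making six lanes 48 wide with no floor (cartons slide on the counter). Origin: at counter height on its centre line; x points into the lanes (away from the robot), y along the rack to the robot's left. Lane centres at y = +140, +84, +28, -28, -84, -140
- rack_mouth (a point): middle of the line of divider noses, at counter height, rack x = -55, y = 0. The noses taper over the first 15; the lanes are 86 deep from here to the back stop at rack x = +31
- rack_rail (a point): middle of the flag rail's top, rack x = +43, y = 0, 51 above the counter. The rail is the top of the back stop, a black bar with a dark steel top, along rack y from rack x = 31 to 55; it carries one flag behind each lane
- cap_red: red cap, 34 x 18 x 20, on the front part of one of the rack's two end dividers, its underside 32 above the counter; it marks the end where counting starts (either end). Origin: centre of its underside
- cap_grey: grey cap, same size, on the other end divider. Origin: centre of its underside
- carton_mid (a point): centre of the loose carton to be put away: white with orange labels, 100 (its x) x 42 (its y) x 38 high, about 0.12 kg, lying on the counter in front of the rack, long side roughly along the lanes. Pushed fully home its end meets the back stop and 15 of its length still sticks out of the lane
- flag1 (a joint): yellow count flag of the first lane from the rack's +y end: a plate 20 (rack x) x 6 x 34 high on a hinge that lies along rack x, at rack x = +43, y = +140, 53 above the counter. Angle 0 = upright, positive = top leaning towards the rack's -y, negative = towards +y, stops at -1.4 and +1.4. A stiff hinge (0.01 N m): it stays where it is left; under 2 N at its upper half tips it
- flag2 (a joint): yellow count flag of the second lane from the rack's +y end: a plate 20 (rack x) x 6 x 34 high on a hinge that lies along rack x, at rack x = +43, y = +84, 53 above the counter. Angle 0 = upright, positive = top leaning towards the rack's -y, negative = towards +y, stops at -1.4 and +1.4. A stiff hinge (0.01 N m): it stays where it is left; under 2 N at its upper half tips it
- flag3 (a joint): yellow count flag of the third lane from the rack's +y end: a plate 20 (rack x) x 6 x 34 high on a hinge that lies along rack x, at rack x = +43, y = +28, 53 above the counter. Angle 0 = upright, positive = top leaning towards the rack's -y, negative = towards +y, stops at -1.4 and +1.4. A stiff hinge (0.01 N m): it stays where it is left; under 2 N at its upper half tips it
- flag4 (a joint): yellow count flag of the fourth lane from the rack's +y end: a plate 20 (rack x) x 6 x 34 high on a hinge that lies along rack x, at rack x = +43, y = -28, 53 above the counter. Angle 0 = upright, positive = top leaning towards the rack's -y, negative = towards +y, stops at -1.4 and +1.4. A stiff hinge (0.01 N m): it stays where it is left; under 2 N at its upper half tips it
- flag5 (a joint): yellow count flag of the fifth lane from the rack's +y end: a plate 20 (rack x) x 6 x 34 high on a hinge that lies along rack x, at rack x = +43, y = -84, 53 above the counter. Angle 0 = upright, positive = top leaning towards the rack's -y, negative = towards +y, stops at -1.4 and +1.4. A stiff hinge (0.01 N m): it stays where it is left; under 2 N at its upper half tips it
- flag6 (a joint): yellow count flag of the sixth lane from the rack's +y end: a plate 20 (rack x) x 6 x 34 high on a hinge that lies along rack x, at rack x = +43, y = -140, 53 above the counter. Angle 0 = upright, positive = top leaning towards the rack's -y, negative = towards +y, stops at -1.4 and +1.4. A stiff hinge (0.01 N m): it stays where it is left; under 2 N at its upper half tips it
- carton_olive: white carton with olive labels, 100 x 42 x 38, standing home in the second lane from the rack's +y end; leave alone. Origin: centre of its underside
- carton_violet: white carton with violet labels, 100 x 42 x 38, home in the second lane from the rack's -y end; leave alone. Origin: centre of its underside
- bowl: black mixing bowl, 120 across, 55 high; leave alone. Origin: centre of its underside
- developer: white bottle with blue label, 68 across, 190 high; leave alone. Origin: centre of its underside
- cream_jar: amber jar, 64 across, 50 high; leave alone. Origin: centre of its underside
- measure_cup: clear cup, 68 across, 80 high; leave alone. Origin: centre of its underside
- tint_brush: black brush lying flat, 190 long; leave alone. Origin: underside
- carton: the same orange-labelled carton; origin: centre of its underside
Mind the look-alikes: they are no part of the job. What is shaped like the carton but pink or turquoise is not meant.

How it is judged:
On the way, in this order (a step that is already met when the one before it is completed fails the run):
1. the flag of the first lane from the red cap is knocked down (((y of cap_red in the frame of rack above 0 m and (value of joint flag1 above 0.8 rad or value of joint flag1 below -0.8 rad)) or (y of cap_red in the frame of rack below 0 m and (value of joint flag6 above 0.8 rad or value of joint flag6 below -0.8 rad)))), for 0.04 s.
2. then the flag of the second lane (((y of cap_red in the frame of rack above 0 m and (value of joint flag2 above 0.8 rad or value of joint flag2 below -0.8 rad)) or (y of cap_red in the frame of rack below 0 m and (value of joint flag5 above 0.8 rad or value of joint flag5 below -0.8 rad)))), for 0.04 s.
3. then the flag of the third lane (((y of cap_red in the frame of rack above 0 m and (value of joint flag3 above 0.8 rad or value of joint flag3 below -0.8 rad)) or (y of cap_red in the frame of rack below 0 m and (value of joint flag4 above 0.8 rad or value of joint flag4 below -0.8 rad)))), for 0.04 s.
4. then the carton is pushed into the third lane, home (((y of cap_red in the frame of rack above 0 m and x of carton_mid in the frame of rack above -0.026 m and y of carton_mid in the frame of rack between 0.02 and 0.036 m and angle between the x axis of carton_mid and the x axis of rack, either way round below 0.12 rad) or (y of cap_red in the frame of rack below 0 m and x of carton_mid in the frame of rack above -0.026 m and y of carton_mid in the frame of rack between -0.036 and -0.02 m and angle between the x axis of carton_mid and the x axis of rack, either way round below 0.12 rad))), for 0.1 s.
At the end, for the whole second after the job is handed in: Flags of the first three lanes from the red cap are down (more than 0.8 rad from upright, either way), the other three stand (within 0.4 rad); the orange carton lies flat on the counter at rest in the third lane from the red cap, along the lane within 0.12 rad, its end within 5 mm of the back stop (((y of cap_red in the frame of rack above 0 m and (value of joint flag1 above 0.8 rad or value of joint flag1 below -0.8 rad) and (value of joint flag2 above 0.8 rad or value of joint flag2 below -0.8 rad) and (value of joint flag3 above 0.8 rad or value of joint flag3 below -0.8 rad) and value of joint flag4 between -0.4 and 0.4 rad and value of joint flag5 between -0.4 and 0.4 rad and value of joint flag6 between -0.4 and 0.4 rad and x of carton_mid in the frame of rack above -0.026 m and y of carton_mid in the frame of rack between 0.02 and 0.036 m and angle between the x axis of carton_mid and the x axis of rack, either way round below 0.12 rad) or (y of cap_red in the frame of rack below 0 m and (value of joint flag6 above 0.8 rad or value of joint flag6 below -0.8 rad) and (value of joint flag5 above 0.8 rad or value of joint flag5 below -0.8 rad) and (value of joint flag4 above 0.8 rad or value of joint flag4 below -0.8 rad) and value of joint flag3 between -0.4 and 0.4 rad and value of joint flag2 between -0.4 and 0.4 rad and value of joint flag1 between -0.4 and 0.4 rad and x of carton_mid in the frame of rack above -0.026 m and y of carton_mid in the frame of rack between -0.036 and -0.02 m and angle between the x axis of carton_mid and the x axis of rack, either way round below 0.12 rad)) and height (world z) of carton_mid below 0.024 m and angle between carton_mid's own z axis and vertical below 0.1 rad and linear speed of carton below 0.01 m/s); the robot touches nothing.
It fails at once if the carton is lifted or tipped (12 mm off the counter or 0.35 rad) (height (world z) of carton_mid above 0.031 m or angle between carton_mid's own z axis and vertical above 0.35 rad).
It fails at once if a flag beyond the third lane is knocked down ((y of cap_red in the frame of rack above 0 m and ((value of joint flag4 above 0.8 rad or value of joint flag4 below -0.8 rad) or (value of joint flag5 above 0.8 rad or value of joint flag5 below -0.8 rad) or (value of joint flag6 above 0.8 rad or value of joint flag6 below -0.8 rad))) or (y of cap_red in the frame of rack below 0 m and ((value of joint flag1 above 0.8 rad or value of joint flag1 below -0.8 rad) or (value of joint flag2 above 0.8 rad or value of joint flag2 below -0.8 rad) or (value of joint flag3 above 0.8 rad or value of joint flag3 below -0.8 rad)))).
It fails at once if a bystander is moved more than 15 mm (distance of any of carton_olive, carton_violet, bowl, developer, cream_jar, measure_cup, tint_brush from where it was at the start of the episode above 0.015 m).
It also fails if it takes over 64 s, if anything falls off the work surface, if the arm or the gripper's body presses on something with over 40 N, if the wrist force passes 120 N, or if a joint passes its speed limit or range.

## Robot

A 6-joint arm with a two-finger parallel gripper is mounted at the origin on the work surface. World frame = base frame: x ahead of the robot, y to its left, z up, the work surface at z = 0. Lengths are in m, angles in rad, forces in N, time in s.
With the tool pointing down it reaches from about 0.275 to 0.775 m from the base axis. Payload 14.6 kg.
Tool frame: the origin (TCP) lies midway between the tips of the shut fingers; the grasp point (between the pads) lies 19 mm behind it; z points along the fingers, y is the line along which they close (so a half turn about z gives the same grasp; the last joint's range is limited). The gripper opens to 85 mm and grips with 20 to 120 N. Pads are 22 mm wide; open, the fingers measure 114 mm over their backs; the gripper's body (76 mm by 85 mm) begins 54 mm behind the grasp point. The pads swing forward as they close: fully open they stand 13 mm farther back than shut.
Start: joints at [1.024, 0.263, -0.048, 1.259, 0, 1.415], TCP at [0.2, 0.485, 0.231] pointing down, gripper open.
Joint ranges: [-2.65, 2.65], [-0.89, 1.7], [-1.18, 1.37], [-2.13, 2.11], [-1.35, 1.29], [-3.14, 3.14]. Speed limits (rad/s): [1.89, 1.89, 2.57, 2.79, 3.14, 3.14].

## Interface

Orientations are given as a 3x3 rotation matrix whose columns are the frame's x, y, z axes.
In Python, from plant import env gives the robot as it stands.
- The arm moves only by the shell command python3 -m handwheel 'ROWS' [FORCE]. ROWS is JSON, a list of rows, each a list of 7 numbers: the shift along the tool's x, y, z in mm, then the turn, a rotation vector about the tool's x, y, z in degrees, then the opening, from 0 (shut) to 1 (fully open). In form: [[x, y, z, rx, ry, rz, claw], ...]. A call has 1 to 5 rows; each row shifts and turns the commanded pose from where the row before left it, along the tool's axes as they then stand; what a row does not reach is not made up. A row lasts 1/10 s, in which the tool goes at most 50 mm and 8.59 degrees, less where a joint would pass 70% of its speed; a pose out of reach is approached as far as the arm can. A call is refused whole if a number of a shift passes 50 or a number of a turn 8.59, either way. A call with a gripper value outside its range is refused whole. The fingers move at their own pace and stop on an object; FORCE is the grip in N (left out, the last holds). Time passes only in rows, so rows that do not move let the fingers close. It gives the time, the measured TCP pose, the force, the opening and the grip force at its end, in the units of the state.
- env.read_state(): the state, without advancing time (a new reading comes with each control period).
- env.read_camera(name): name is "scene" or "top" or "wrist"; returns a dict with "image" (400x640x3 uint8, red, green, blue), "z_map" (400x640 float32, m along the optical axis (not along the pixel's ray), 0 where there is no reading), "camera_matrix" (3x3 intrinsics, pixels), "k1" (the pictures are not rectified: a ray, as slopes to the right and down, at radius r is drawn at 1 + k1 r^2 times it, then the intrinsics apply), "rvec" (rotation vector, rad) and "tvec" (3), from world to camera coordinates, as OpenCV has them; the wrist camera has in their place "mount" (4x4, takes a point from camera to tool coordinates, whose origin is the TCP and whose axes are the flange's). Camera axes: x right, y down, z forward; pixel columns grow to the right and rows downward; lengths in m; the calibration is good to about 2 mm. A picture is of the moment at which its call begins: read the wrist's pose just before it.
- env.finish_job(): hands the job in; it is judged then, once.
Trained networks look in a picture, given as the dict that the camera call returned (one of the last four; its "shot" number tells which), for a name from the list of things; names that differ only in an ending like _2 or _b are one class to them, and where a whole thing is asked for, a point or a joint stands for the part that bears it (a point fixed in the world has none). Each returns a list of dicts, best first, with "score" (0 to 1); they miss things now and then, are a little off and sometimes report something else, mostly with a low value. They report only what shows in the picture. A call takes as long as a camera call. They do not tell look-alikes from the thing itself.
- env.search_frame(query, picture): "centre" ([column, row] in pixels, amid what is visible of it).
The state is a dict: "t": time; "joint_positions": joint angles; "dq": joint speeds; "tau": joint torques, N m; "position": TCP position; "ee_rot": TCP orientation; "wrist_force": force on the tool from outside, world axes, zero at the start; "torque": the same for the moment, N m; "finger_gap": opening from 0.0 (shut) to 1.0 (fully open); "gripper_force": force on a finger pad.
Only numpy, scipy, OpenCV 4.12 (cv2) and the standard library are available. Lean on these libraries where they do the work, as an engineer would, in place of code of your own. Each camera call takes 0.05 s, during which the arm holds its last target. There are 200 camera calls.

## Working session

There is one attempt and no reset: what is moved stays moved. The work goes in short steps, Python scripts to look and compute and a shell command to move; the robot and the scene stay as the last step left them, time stands still between calls to the robot, and variables do not carry over. Pictures are saved under pics/ and viewed, at most 10 in all, crops included, and the job is handed in when it is done.

```bash
ls; mkdir -p pics; cat > h.py <<'E'
import numpy as np, cv2
from plant import env
def cam(p):
    R=cv2.Rodrigues(np.array(p["rvec"],float))[0]; return R,np.array(p["tvec"],float).ravel()
def slopes(p,px):
    K=np.array(p["camera_matrix"]); d=np.array([p["k1"],0,0,0],float)
    return cv2.undistortPoints(np.array([[px]],float),K,d)[0,0]
def pix2w(p,px,z=None,pose=None):
    s=slopes(p,px); r=np.array([s[0],s[1],1.])
    if "mount" in p:
        M=np.array(p["mount"]); Rt,t=np.array(pose["ee_rot"]),np.array(pose["position"])
        Rw=Rt@M[:3,:3]; o=t+Rt@M[:3,3]
    else:
        R,t=cam(p); Rw=R.T; o=-R.T@t
    d=Rw@r
    if z is None:
        zz=p["z_map"][int(round(px[1])),int(round(px[0]))]; return o+d*zz
    return o+d*(z-o[2])/d[2]
def save(p,n,crop=None,f=1):
    im=p["image"][:,:,::-1]
    if crop: im=im[crop[1]:crop[3],crop[0]:crop[2]]
    cv2.imwrite(f"pics/{n}.png",cv2.resize(im,None,fx=f,fy=f,interpolation=cv2.INTER_CUBIC))
E
python3 - <<'E'
from h import *
for c in ["top","scene"]:
    p=env.read_camera(c); save(p,c+"1",f=1.25)
    for q in ["rack","cap_red","cap_grey","carton","flag1","carton_olive","carton_violet"]:
        for r in env.search_frame(q,p)[:6]:
            try: w=pix2w(p,r["centre"]).round(3)
            except Exception as e: w=e
            print(c,q,np.round(r["centre"],1),round(r["score"],2),w)
E
```

```text
pics
top rack [331.  149.3] 0.73 [ 0.642 -0.042  0.049]
top cap_red [283.5 170.6] 0.64 [0.572 0.12  0.037]
top carton [346.1 195.2] 0.86 [ 0.485 -0.091  0.038]
top carton [285.6 216.3] 0.72 [0.415 0.112 0.038]
top carton [374.8 236. ] 0.69 [ 0.347 -0.183  0.042]
top carton [243.9 249.6] 0.66 [0.306 0.248 0.04 ]
top carton_olive [306.4 166.4] 0.61 [0.585 0.042 0.04 ]
top carton_violet [349.4 167.5] 0.87 [ 0.582 -0.105  0.032]
scene rack [332.7 260.4] 0.68 [ 0.642 -0.052  0.05 ]
scene rack [284.3 285.2] 0.48 [ 0.664 -0.183  0.084]
scene rack [292.7 218.9] 0.33 [ 0.488 -0.095  0.036]
scene cap_red [381.7 213.6] 0.55 [0.577 0.119 0.053]
scene cap_red [328.2 262.3] 0.3 [ 0.654 -0.07   0.084]
scene cap_grey [336.7 261.3] 0.73 [ 0.648 -0.044  0.051]
scene carton [293.7 221.6] 0.96 [ 0.498 -0.096  0.039]
scene carton [348.9 175.6] 0.82 [0.425 0.101 0.04 ]
scene carton [377.8 136.6] 0.8 [0.328 0.247 0.036]
scene carton [248.2 195.5] 0.6 [ 0.372 -0.178  0.039]
scene flag1 [294.8 256.6] 0.68 [ 0.589 -0.13   0.036]
scene flag1 [307.5 274.7] 0.63 [ 0.663 -0.126  0.086]
scene flag1 [285.2 283.5] 0.6 [ 0.662 -0.18   0.088]
scene flag1 [348.7 255.8] 0.59 [ 0.654 -0.016  0.069]
scene flag1 [389.4 234.3] 0.55 [0.648 0.097 0.081]
scene flag1 [263.8 267.8] 0.33 [ 0.591 -0.21   0.05 ]
scene carton_olive [357.  231.4] 0.82 [0.591 0.042 0.039]
scene carton_violet [293.3 254.5] 0.71 [ 0.581 -0.131  0.034]
```

View pics/top1.png

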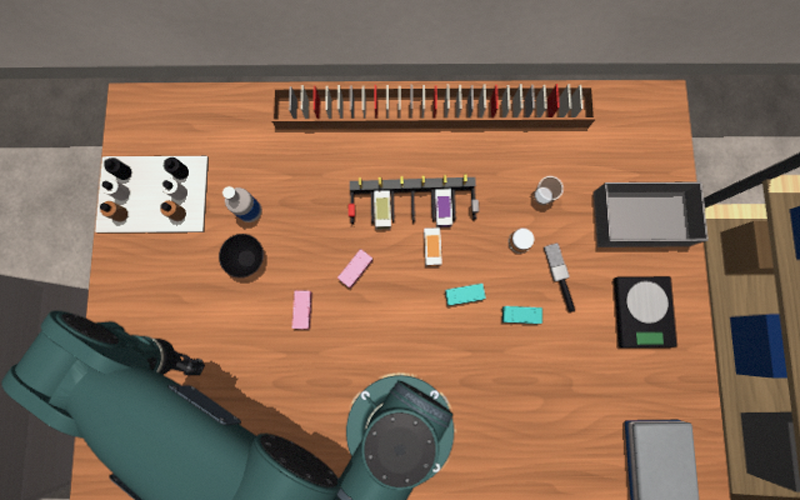

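View pics/scene1.png

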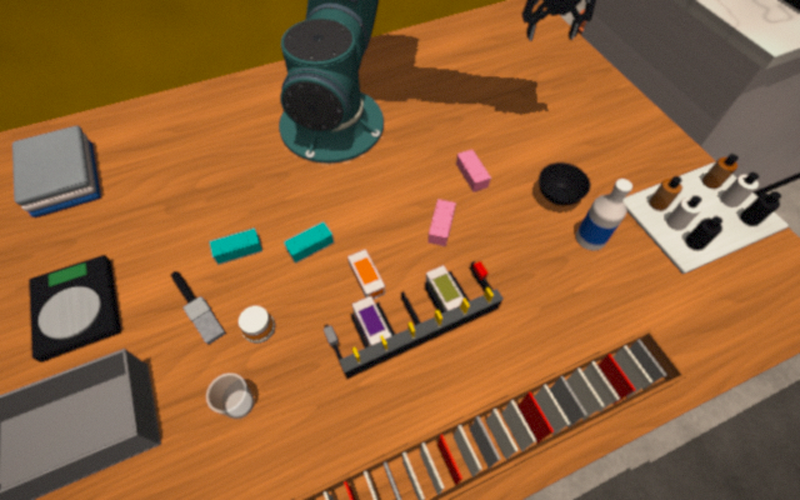

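The top view shows the rack at (350–477, 178–225), with the red cap at its left (+y) end at (351,210). The flags run along the top at y≈182. There are cartons in lanes 2 (olive, 382) and 5 (violet, 443).

Carton-shaped candidates (in the 1.25x top picture):
- **White with orange label:** (432,247), the one meant.
- **Pink:** (355,268) and (301,310).
- **Turquoise:** (465,294) and (522,315).

Next I'll fit the poses from colour blobs.

```bash
cat > m.py <<'E'
from h import *
def blobs(p,lo,hi,amin=3,pose=None,z=None):
    hsv=cv2.cvtColor(p["image"],cv2.COLOR_RGB2HSV); m=cv2.inRange(hsv,np.array(lo),np.array(hi))
    n,l,s,c=cv2.connectedComponentsWithStats(m)
    out=[]
    for i in range(1,n):
        if s[i,4]>=amin: out.append((s[i,4],c[i].round(1),pix2w(p,c[i],z,pose).round(4)))
    return sorted(out,key=lambda a:-a[0])
COL=dict(yellow=((24,150,120),(33,255,255)),red=((0,200,120),(4,255,255)),orange=((8,190,200),(18,255,255)))
E
python3 - <<'E'
from m import *
p=env.read_camera("top"); save(p,"topcrop",(260,130,400,220),5.7)
for k,(lo,hi) in COL.items():
    print(k)
    for b in blobs(p,lo,hi):
        if 250<b[1][0]<410 and 130<b[1][1]<230: print(b)
s=env.read_state(); print(s["ee_rot"],s["position"])
w=env.read_camera("wrist"); print(w["mount"],w["camera_matrix"])
E
```

```text
yellow
red
orange
[[-9.24228818e-01  3.81839091e-01 -1.68440264e-05]
 [ 3.81839091e-01  9.24228818e-01 -2.32831425e-05]
 [ 6.67732061e-06 -2.79506590e-05 -1.00000000e+00]] [0.20046342 0.48521096 0.231274  ]
[[-4.32480692e-04 -9.54764889e-01 -2.97361430e-01  7.53816919e-02]
 [ 9.99999661e-01 -6.21231579e-04  5.40250139e-04 -6.54338152e-04]
 [-7.00542175e-04 -2.97361096e-01  9.54764834e-01 -1.41863387e-01]
 [ 0.00000000e+00  0.00000000e+00  0.00000000e+00  1.00000000e+00]] [[355.86624866   0.         314.57074635]
 [  0.         355.86624866 202.3182896 ]
 [  0.           0.           1.        ]]
```

View pics/topcrop.png

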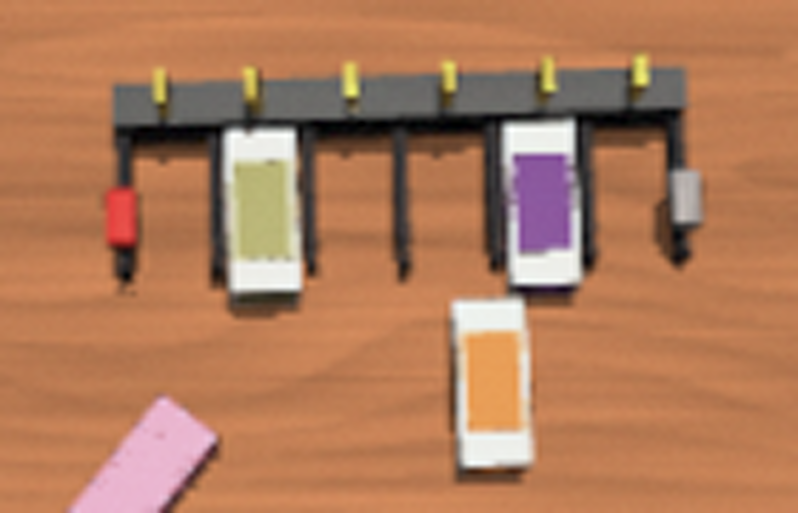

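The enlarged crop confirms the white carton with the orange label at crop (490,382), the red cap at (121,217) on the left and the grey cap at (686,197) on the right. The third lane from red lies between the dividers at crop x≈310 and 402.

```bash
python3 - <<'E'
from m import *
p=env.read_camera("top")
f=5.7
def P(x,y,z): return pix2w(p,(260+x/f-.4,130+y/f-.4),z)
for n,a in dict(red=(121,217,.052),grey=(686,197,.052),f1=(160,85,.075),f6=(641,70,.075),railL=(114,107,.051),railR=(686,88,.051),label=(494,382,.038),c1=(453,300,.038),c2=(522,298,.038),c3=(533,466,.038),c4=(459,468,.038),ol=(263,210,.038),vi=(543,203,.038)).items(): print(n,P(*a).round(4))
hsv=cv2.cvtColor(p["image"],cv2.COLOR_RGB2HSV)
print(hsv[130+14,260+28],hsv[130+38,260+21],hsv[197,260+86])
E
```

```text
red [0.5785 0.1278 0.052 ]
grey [ 0.5882 -0.2069  0.052 ]
f1 [0.6523 0.1034 0.075 ]
f6 [ 0.6595 -0.1795  0.075 ]
railL [0.6462 0.1326 0.051 ]
railR [ 0.6555 -0.2092  0.051 ]
label [ 0.4802 -0.0918  0.038 ]
c1 [ 0.5298 -0.0684  0.038 ]
c2 [ 0.5307 -0.1094  0.038 ]
c3 [ 0.43   -0.1138  0.038 ]
c4 [ 0.4292 -0.0704  0.038 ]
ol [0.5856 0.0443 0.038 ]
vi [ 0.5887 -0.1232  0.038 ]
[ 26 148 203] [  1 176 230] [ 15 158 232]
```

```bash
python3 -m handwheel '[[0,0,0,0,0,-8,0],[0,0,0,0,0,-8,0],[0,0,0,0,0,-8,0],[-20,-15,0,0,0,0,0],[-35,-27,0,0,0,0,0]]' 30 && python3 -m handwheel '[[-35,-27,0,0,0,0,0],[-35,-27,0,0,0,0,0],[-35,-27,0,0,0,0,0],[-35,-27,0,0,0,0,0],[-35,-27,0,0,0,0,0]]' && python3 -m handwheel '[[-35,-27,0,0,0,0,0],[-35,-27,0,0,0,0,0],[-35,-27,0,0,0,0,0],[0,0,0,0,0,0,0]]'
python3 - <<'E'
from m import *
s=env.read_state(); print(s["position"],s["ee_rot"],s["finger_gap"],s["wrist_force"])
w=env.read_camera("wrist"); save(w,"wr1",f=1.25)
for k,(lo,hi) in dict(yellow=((22,110,110),(34,255,255)),red=((0,170,110),(4,255,255))).items():
    for b in blobs(w,lo,hi,15,s)[:8]: print(k,b)
E
```

```text
t: 1.45
position: [0.256, 0.4451, 0.2312]
ee_rot: [[-1.0, -0.031, -0.0], [-0.031, 1.0, 0.0], [0.0, 0.0, -1.0]]
wrist_force: [1.6, 0.5, -0.6]
finger_gap: 0.141
gripper_force: 0.0
t: 1.95
position: [0.4365, 0.3132, 0.2314]
ee_rot: [[-1.0, -0.027, 0.0], [-0.027, 1.0, 0.0], [-0.0, 0.0, -1.0]]
wrist_force: [0.4, -0.5, 0.3]
finger_gap: -0.001
gripper_force: 0.0
t: 2.35
position: [0.5459, 0.2334, 0.2304]
ee_rot: [[-1.0, -0.023, 0.0], [-0.023, 1.0, -0.001], [-0.0, -0.001, -1.0]]
wrist_force: [-0.9, 0.6, -0.5]
finger_gap: -0.002
gripper_force: 0.0
[0.54585857 0.23336162 0.23037158] [[-9.99734994e-01 -2.30193915e-02  2.23535547e-04]
 [-2.30195451e-02  9.99734763e-01 -7.10613452e-04]
 [-2.07118368e-04 -7.15570822e-04 -9.99999723e-01]] -0.0015340665815046794 [-0.88782914  0.56968496 -0.52729807]
yellow (np.int32(1275), array([120.4, 207.4]), array([0.5841, 0.0417, 0.0377]))
yellow (np.int32(115), array([110.6, 291.7]), array([0.6491, 0.0488, 0.0858]))
yellow (np.int32(113), array([ 45.5, 292.1]), array([ 0.6503, -0.0096,  0.0863]))
yellow (np.int32(106), array([168.4, 291.5]), array([0.6466, 0.1023, 0.0878]))
red (np.int32(545), array([203.5, 207.6]), array([0.5775, 0.1283, 0.0525]))
```

View pics/wr1.png

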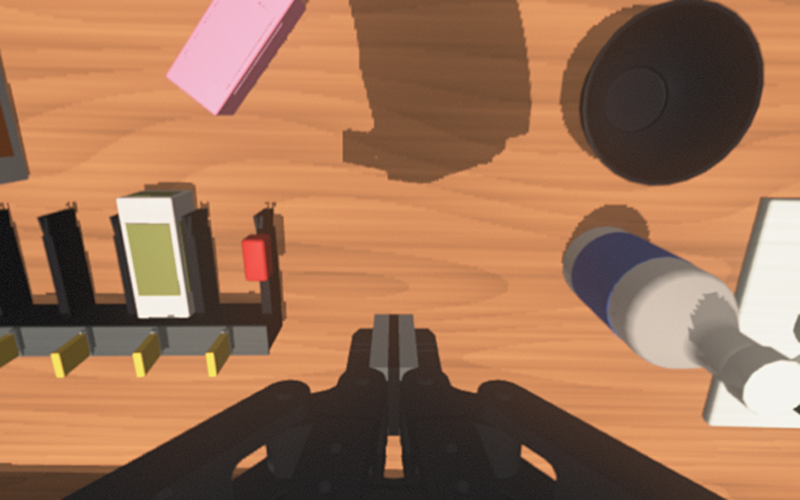

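The wrist view shows flags 1–3 at (217,355), (146,355) and (70,355), and the red cap at (256,258). The fingertips are beyond the +y end of the rack. Next I go above the rail end, descend and sweep.

```bash
python3 -m handwheel '[[-33,-31,0,0,0,0,0],[-33,-32,0,0,0,0,0],[-34,-32,0,0,0,0,0],[0,0,40,0,0,0,0],[0,0,0,0,0,0,0]]' && python3 -m handwheel '[[0,0,40,0,0,0,0],[0,0,40,0,0,0,0],[0,0,32,0,0,0,0],[0,0,10,0,0,0,0],[0,0,0,0,0,0,0]]'
```

```text
t: 2.9
position: [0.6428, 0.1439, 0.187]
ee_rot: [[-1.0, -0.026, -0.007], [-0.026, 1.0, -0.0], [0.007, -0.0, -1.0]]
wrist_force: [0.2, 1.4, -0.1]
finger_gap: -0.004
gripper_force: 0.0
t: 3.4
position: [0.6439, 0.1451, 0.0696]
ee_rot: [[-1.0, -0.028, -0.002], [-0.028, 1.0, -0.0], [0.002, 0.0, -1.0]]
wrist_force: [-0.1, -0.4, 0.6]
finger_gap: 0.002
gripper_force: 0.0
```

```bash
python3 -m handwheel '[[-3,-10,2,0,0,0,0],[0,-17,0,0,0,0,0],[0,-17,0,0,0,0,0],[0,-17,0,0,0,0,0],[0,-17,0,0,0,0,0]]' && python3 -m handwheel '[[0,-17,0,0,0,0,0],[0,-17,0,0,0,0,0],[0,-17,0,0,0,0,0],[0,-17,0,0,0,0,0],[0,-10,0,0,0,0,0]]' && python3 -m handwheel '[[0,-10,0,0,0,0,0],[0,0,0,0,0,0,0],[0,0,0,0,0,0,0]]'
```

```text
t: 3.9
position: [0.6501, 0.0641, 0.0677]
ee_rot: [[-1.0, -0.026, 0.0], [-0.026, 1.0, -0.0], [-0.0, -0.0, -1.0]]
wrist_force: [-0.3, 0.3, 0.5]
finger_gap: 0.001
gripper_force: 0.4
t: 4.4
position: [0.6521, -0.0135, 0.0672]
ee_rot: [[-1.0, -0.026, -0.0], [-0.026, 1.0, -0.0], [0.0, -0.0, -1.0]]
wrist_force: [1.3, 0.2, -0.5]
finger_gap: 0.003
gripper_force: 0.3
t: 4.7
position: [0.6524, -0.0216, 0.0673]
ee_rot: [[-1.0, -0.027, -0.0], [-0.027, 1.0, 0.0], [0.0, 0.0, -1.0]]
wrist_force: [0.2, -0.2, 0.1]
finger_gap: 0.001
gripper_force: 0.0
```

```bash
python3 -m handwheel '[[0,-4,0,0,0,0,0],[0,0,0,0,0,0,0],[0,0,-30,0,0,0,0],[0,0,-40,0,0,0,0],[0,0,-40,0,0,0,0]]' && python3 -m handwheel '[[30,-5,-20,0,0,0,0],[40,-10,0,0,0,0,0],[40,-10,0,0,0,0,0],[40,-5,0,0,0,0,0],[0,0,0,0,0,0,0]]'
python3 - <<'E'
from m import *
s=env.read_state(); print(s["position"],s["joint_positions"])
w=env.read_camera("wrist"); save(w,"wr2",f=1.25)
for k,(lo,hi) in dict(yellow=((22,110,110),(34,255,255)),orange=((5,140,120),(18,255,255))).items():
    for b in blobs(w,lo,hi,40,s)[:8]: print(k,b)
E
```

```text
t: 5.2
position: [0.6521, -0.0253, 0.1785]
ee_rot: [[-1.0, -0.028, -0.001], [-0.028, 1.0, 0.0], [0.001, 0.0, -1.0]]
wrist_force: [1.5, 0.0, 0.0]
finger_gap: 0.0
gripper_force: 0.0
t: 5.7
position: [0.4991, -0.0596, 0.1977]
ee_rot: [[-1.0, -0.026, -0.002], [-0.026, 1.0, 0.0], [0.002, 0.0, -1.0]]
wrist_force: [0.7, 0.2, -1.0]
finger_gap: -0.001
gripper_force: 0.0
[ 0.4991116  -0.05957297  0.19765679] [-2.80854058e-01  2.39253600e-01 -1.74121377e-01  1.15897818e+00
 -3.39474053e-04 -3.07175216e-01]
yellow (np.int32(1173), array([422.7, 274.6]), array([0.5858, 0.0441, 0.0386]))
orange (np.int32(76021), array([119.4, 171.4]), array([ 0.5029, -0.2506, -0.002 ]))
orange (np.int32(72103), array([516.7, 190.5]), array([ 0.5118,  0.14  , -0.0007]))
orange (np.int32(2551), array([277. , 159.7]), array([ 0.4799, -0.0929,  0.0376]))
orange (np.int32(365), array([314.5, 368. ]), array([ 0.7318, -0.0543, -0.0008]))
orange (np.int32(255), array([199.6, 368.9]), array([ 7.355e-01, -1.881e-01, -2.000e-04]))
orange (np.int32(252), array([429.6, 368.9]), array([ 7.292e-01,  8.010e-02, -7.000e-04]))
orange (np.int32(57), array([385.7,  86.7]), array([ 0.4175,  0.0024, -0.001 ]))
orange (np.int32(51), array([346. ,  78.6]), array([ 0.4114, -0.0341, -0.0015]))
```

View pics/wr2.png

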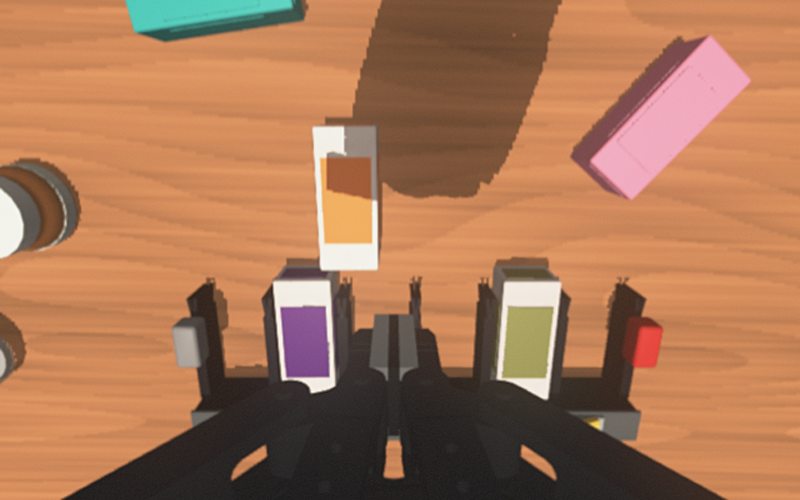

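The wrist view shows the orange carton at (347,200) ahead of violet (305,340) and olive (527,345), lying nearly along the lanes. Next I check the flags in the top view, then take a two-finger sideways push position on the carton's −y side.

```bash
python3 -m handwheel '[[6,-30,0,0,0,-8.3,0.3],[8,-28,0,0,0,-8.3,0.6],[8,-20,0,0,0,-8.3,0.6],[0,0,0,0,0,-8.3,0.6],[0,0,0,0,0,-8.3,0.6]]' && python3 -m handwheel '[[0,0,0,0,0,-8.3,0.6],[0,0,0,0,0,-8.3,0.6],[0,0,0,0,0,-8.3,0.6],[0,0,0,0,0,-8.3,0.6],[0,0,0,0,0,-8.3,0.6]]' && python3 -m handwheel '[[0,0,0,0,0,-7,0.6],[0,0,0,0,0,0,0.6],[0,0,0,0,0,0,0.6]]'
python3 - <<'E'
from m import *
s=env.read_state(); print(s["position"],s["ee_rot"],s["joint_positions"])
w=env.read_camera("wrist"); save(w,"wr3",f=1)
t=env.read_camera("top")
a=t["image"][130:220,260:400,::-1]; 
cv2.imwrite("pics/comb.png",np.vstack([cv2.resize(a,(640,411)),cv2.resize(w["image"][:,:,::-1],(300,188)).copy() if 0 else np.pad(cv2.resize(w["image"][:,:,::-1],(290,181)),((0,0),(0,350),(0,0)))]))
E
```

```text
t: 6.25
position: [0.4946, -0.141, 0.1972]
ee_rot: [[-0.727, -0.687, 0.0], [-0.687, 0.727, -0.0], [-0.0, -0.0, -1.0]]
wrist_force: [-0.3, -0.4, -0.3]
finger_gap: 0.599
gripper_force: 0.0
t: 6.75
position: [0.4947, -0.1403, 0.1972]
ee_rot: [[-0.088, -0.996, 0.0], [-0.996, 0.088, -0.0], [0.0, -0.0, -1.0]]
wrist_force: [-0.7, 0.3, 0.5]
finger_gap: 0.603
gripper_force: 0.0
t: 7.05
position: [0.4943, -0.1403, 0.1972]
ee_rot: [[0.024, -1.0, 0.0], [-1.0, -0.024, -0.0], [0.0, -0.0, -1.0]]
wrist_force: [-0.3, 0.1, 0.9]
finger_gap: 0.602
gripper_force: 0.0
[ 0.49429981 -0.14031318  0.19720316] [[ 2.38485697e-02 -9.99715572e-01  1.41474548e-04]
 [-9.99715582e-01 -2.38485745e-02 -3.18898818e-05]
 [ 3.52547777e-05 -1.40673782e-04 -9.99999989e-01]] [-4.35298619e-01  2.56988306e-01 -1.50597736e-01  1.16306856e+00
  3.07411919e-05 -2.02994578e+00]
```

View pics/comb.png

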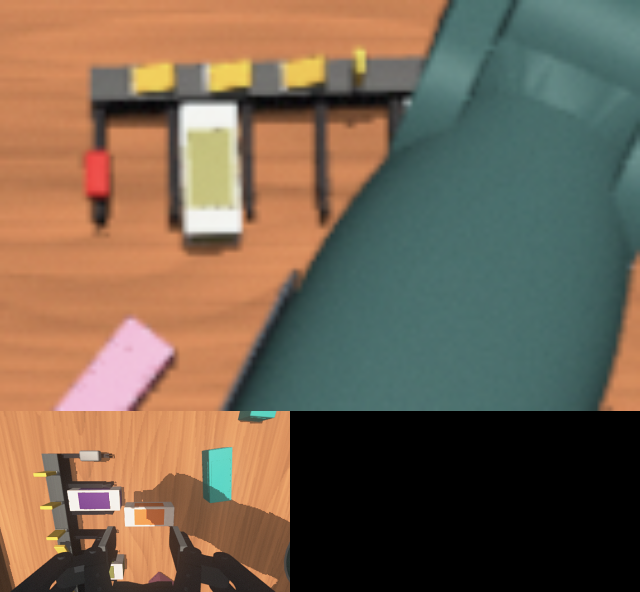

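The top crop shows flags 1–3 lying flat at (153,78), (229,76) and (303,73), and flag 4 still standing at (360,68). Next I lower the gripper beside the carton and push it sideways.

```bash
python3 -m handwheel '[[10,16,20,0,0,0,0.6],[0,0,40,0,0,0,0.6],[0,0,40,0,0,0,0.6],[0,0,40,0,0,0,0.6],[0,0,30,0,0,0,0.6]]' && python3 -m handwheel '[[0,0,13,0,0,0,0.6],[0,0,0,0,0,0,0.6],[-12,0,0,0,0,0,0.6],[-10,0,0,0,0,0,0.6],[-10,0,0,0,0,0,0.6]]' && python3 -m handwheel '[[-10,0,0,0,0,0,0.6],[-10,0,0,0,0,0,0.6],[-10,0,0,0,0,0,0.6],[-10,0,0,0,0,0,0.6],[0,0,0,0,0,0,0.6]]'
python3 - <<'E'
from m import *
s=env.read_state(); print(s["position"])
w=env.read_camera("wrist"); save(w,"wr4",f=1)
for b in blobs(w,(5,140,120),(18,255,255),300,s,.038)[:6]: print(b)
E
```

```text
t: 7.65
position: [0.4774, -0.1505, 0.0253]
ee_rot: [[0.025, -1.0, -0.001], [-1.0, -0.025, 0.0], [-0.0, 0.001, -1.0]]
wrist_force: [1.1, 0.6, -1.2]
finger_gap: 0.604
gripper_force: 0.0
t: 8.15
position: [0.4776, -0.118, 0.0152]
ee_rot: [[0.027, -1.0, 0.001], [-1.0, -0.027, -0.001], [0.001, -0.001, -1.0]]
wrist_force: [-0.5, -1.8, 1.2]
finger_gap: 0.601
gripper_force: 0.8
t: 8.65
position: [0.4757, -0.0775, 0.0142]
ee_rot: [[0.028, -1.0, -0.0], [-1.0, -0.028, 0.001], [-0.001, 0.0, -1.0]]
wrist_force: [-0.6, -0.4, 0.1]
finger_gap: 0.601
gripper_force: 0.0
[ 0.47569909 -0.07745784  0.01420207]
(np.int32(111885), array([315.6, 122.2]), array([ 0.4774, -0.1444,  0.038 ]))
(np.int32(5796), array([310.4, 356.6]), array([ 0.4769, -0.0525,  0.038 ]))
(np.int32(547), array([ 66.7, 100. ]), array([ 0.5566, -0.149 ,  0.038 ]))
(np.int32(473), array([630.9, 365.4]), array([ 0.3484, -0.0524,  0.038 ]))
(np.int32(405), array([ 36.4, 377.5]), array([ 0.5881, -0.0394,  0.038 ]))
(np.int32(339), array([176.6, 391.1]), array([ 0.5319, -0.0337,  0.038 ]))
```

View pics/wr4.png

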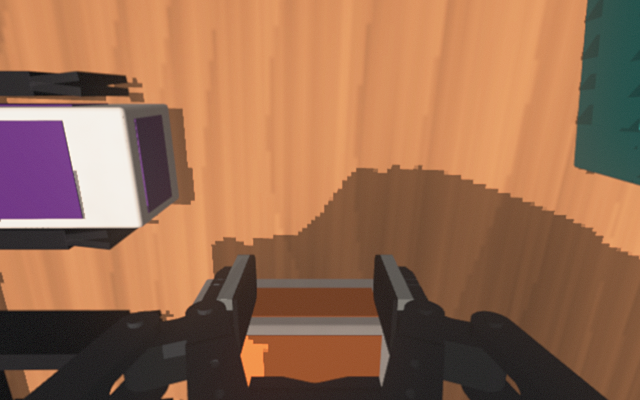

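The wrist view shows the carton's side lying flush against both fingers, with its top edge at row ≈325. I push 30 mm more, then back off, rise and measure.

```bash
python3 -m handwheel '[[-10,0,0,0,0,0,0.6],[-10,0,0,0,0,0,0.6],[-10,0,0,0,0,0,0.6],[0,0,0,0,0,0,0.6],[0,0,0,0,0,0,0.6]]' && python3 -m handwheel '[[20,0,0,0,0,0,0.6],[20,0,0,0,0,0,0.6],[0,0,-40,0,0,0,0.3],[0,0,-40,0,0,0,0.15],[0,0,-40,0,0,0,0.15]]' && python3 -m handwheel '[[0,0,-40,0,0,0,0.15],[0,0,-40,0,0,0,0.15],[40,0,0,0,0,0,0.15],[0,0,0,0,0,0,0.15],[0,0,0,0,0,0,0.15]]'
python3 - <<'E'
from m import *
s=env.read_state(); print(s["position"])
w=env.read_camera("wrist"); save(w,"wr5",f=1.25)
t=env.read_camera("top")
for n,q in (("w",w),("t",t)):
  for b in blobs(q,(5,140,120),(18,255,255),80,s,.038)[:6]: print(n,b)
E
```

```text
t: 9.2
position: [0.4752, -0.0485, 0.0143]
ee_rot: [[0.028, -1.0, -0.0], [-1.0, -0.028, 0.0], [-0.0, 0.0, -1.0]]
wrist_force: [0.4, 0.5, -0.2]
finger_gap: 0.597
gripper_force: 0.0
t: 9.7
position: [0.4759, -0.0892, 0.1357]
ee_rot: [[0.026, -1.0, -0.0], [-1.0, -0.026, 0.0], [-0.0, 0.0, -1.0]]
wrist_force: [0.8, -0.3, -0.5]
finger_gap: 0.151
gripper_force: 0.0
t: 10.2
position: [0.4772, -0.1294, 0.2141]
ee_rot: [[0.025, -1.0, -0.0], [-1.0, -0.025, 0.0], [-0.0, 0.0, -1.0]]
wrist_force: [-0.3, 0.1, -0.3]
finger_gap: 0.151
gripper_force: 0.0
[ 0.47717006 -0.12943483  0.21406436]
w (np.int32(56445), array([214. , 133.9]), array([ 0.5672, -0.168 ,  0.038 ]))
w (np.int32(16601), array([590.6, 116.7]), array([ 0.2401, -0.1906,  0.038 ]))
w (np.int32(1579), array([307.1, 344. ]), array([0.481 , 0.0512, 0.038 ]))
w (np.int32(1497), array([216.6, 277.4]), array([ 0.573, -0.026,  0.038]))
w (np.int32(1217), array([425.2,  21.6]), array([ 0.3917, -0.2617,  0.038 ]))
w (np.int32(852), array([314.4, 288.7]), array([ 0.4748, -0.0156,  0.038 ]))
t (np.int32(103518), array([309.1, 240.7]), array([0.3334, 0.0335, 0.038 ]))
```

View pics/wr5.png

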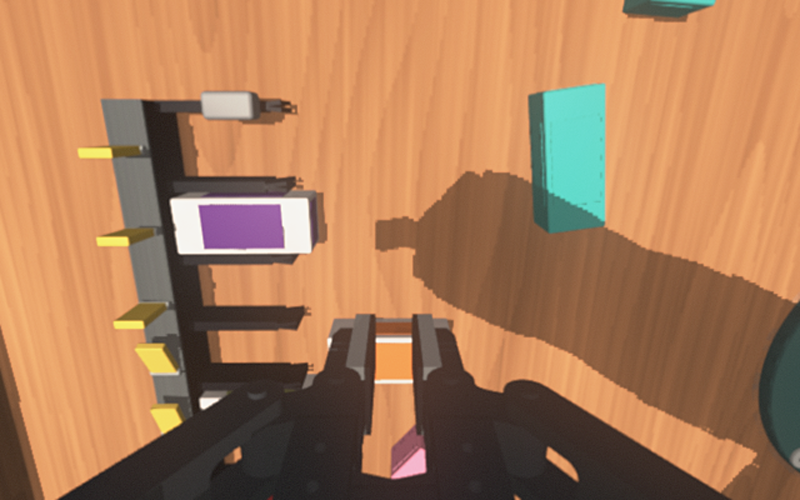

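The wrist view shows the orange carton, seen between the fingers at (393,355), now level with lane 3. That is the lane between the divider at row ≈318 and the next one at ≈370. Flags 4–6 still stand. Next I go behind the carton and turn back.

```bash
python3 -m handwheel '[[-38,30,0,0,0,0,0.15],[-38,30,0,0,0,0,0.15],[-38,29,0,0,0,0,0.15],[0,0,0,0,0,8.2,0.15],[0,0,0,0,0,8.2,0.15]]' && python3 -m handwheel '[[0,0,0,0,0,8.2,0.15],[0,0,0,0,0,8.2,0.15],[0,0,0,0,0,8.2,0.15],[0,0,0,0,0,8.2,0.15],[0,0,0,0,0,8.2,0.15]]' && python3 -m handwheel '[[0,0,0,0,0,8.2,0.15],[0,0,0,0,0,8.2,0.15],[0,0,0,0,0,8.2,0.15],[0,0,0,0,0,8.2,0.15],[0,0,0,0,0,0,0.15]]'
python3 - <<'E'
from m import *
s=env.read_state(); print(s["position"],s["ee_rot"])
w=env.read_camera("wrist"); save(w,"wr6",f=1.25)
t=env.read_camera("top")
for n,q in (("w",w),("t",t)):
  for b in blobs(q,(5,140,120),(18,255,255),80,s,.038)[:6]: print(n,b)
E
```

```text
t: 10.8
position: [0.3842, -0.0157, 0.2143]
ee_rot: [[-0.259, -0.966, 0.0], [-0.966, 0.259, 0.0], [-0.0, -0.0, -1.0]]
wrist_force: [0.1, 0.3, 0.5]
finger_gap: 0.149
gripper_force: 0.0
t: 11.3
position: [0.3849, -0.0166, 0.214]
ee_rot: [[-0.83, -0.557, -0.001], [-0.557, 0.83, 0.0], [0.0, 0.001, -1.0]]
wrist_force: [-0.2, 0.4, 0.2]
finger_gap: 0.15
gripper_force: 0.0
t: 11.8
position: [0.3849, -0.0167, 0.214]
ee_rot: [[-1.0, -0.022, -0.001], [-0.022, 1.0, 0.0], [0.001, 0.0, -1.0]]
wrist_force: [0.6, -0.5, -0.1]
finger_gap: 0.15
gripper_force: 0.0
[ 0.38494515 -0.01670476  0.21403003] [[-9.99756375e-01 -2.20633974e-02 -6.30674031e-04]
 [-2.20635549e-02  9.99756540e-01  2.43863088e-04]
 [ 6.25140039e-04  2.57718588e-04 -9.99999771e-01]]
w (np.int32(164887), array([317.6, 181.5]), array([ 0.3882, -0.0145,  0.038 ]))
w (np.int32(1868), array([315. , 341.2]), array([ 0.5629, -0.0131,  0.038 ]))
w (np.int32(1628), array([314.5, 267.5]), array([ 0.476 , -0.0154,  0.038 ]))
t (np.int32(103589), array([319.4, 228.3]), array([ 0.374 , -0.0008,  0.038 ]))
t (np.int32(114), array([338.5, 160. ]), array([ 0.6074, -0.0677,  0.038 ]))
```

View pics/wr6.png

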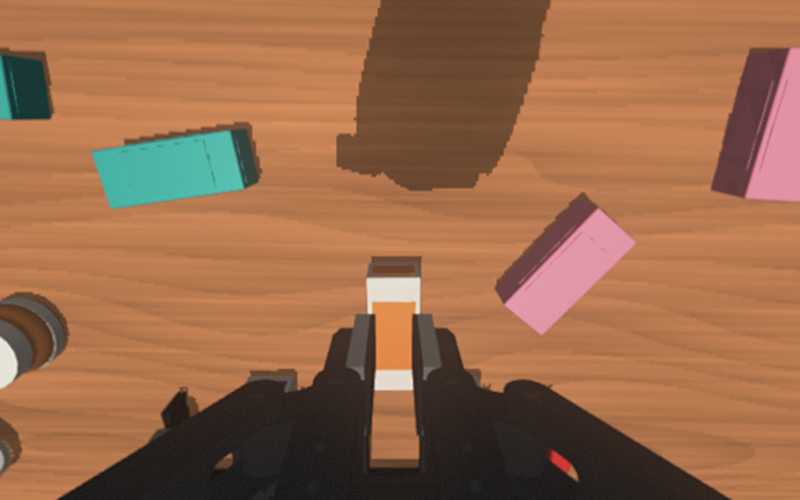

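The wrist view shows the carton at (393,330), straight and centred between the fingers. The measured centre is (0.476, −0.0154) against a lane line at y≈−0.015. Next I lower behind it and push.

```bash
python3 -m handwheel '[[0,0,45,0,0,0,0.15],[0,0,45,0,0,0,0.15],[0,0,45,0,0,0,0.15],[0,0,45,0,0,0,0.15],[0,0,18,0,0,0,0.15]]' && python3 -m handwheel '[[-10,0,0,0,0,0,0.15],[-10,0,0,0,0,0,0.15],[-10,0,0,0,0,0,0.15],[-10,0,0,0,0,0,0.15],[-10,0,0,0,0,0,0.15]]' && python3 -m handwheel '[[-10,0,0,0,0,0,0.15],[-10,0,0,0,0,0,0.15],[-10,0,0,0,0,0,0.15],[-10,0,0,0,0,0,0.15],[-10,0,0,0,0,0,0.15]]' && python3 -m handwheel '[[-8,0,0,0,0,0,0.15],[-8,0,0,0,0,0,0.15],[-8,0,0,0,0,0,0.15],[-8,0,0,0,0,0,0.15],[0,0,0,0,0,0,0.15]]'
```

```text
t: 12.4
position: [0.3833, -0.0166, 0.0134]
ee_rot: [[-1.0, -0.028, -0.004], [-0.028, 1.0, 0.001], [0.004, 0.001, -1.0]]
wrist_force: [0.4, -0.2, 0.3]
finger_gap: 0.153
gripper_force: 0.0
t: 12.9
position: [0.4367, -0.0161, 0.017]
ee_rot: [[-1.0, -0.024, 0.001], [-0.024, 1.0, -0.0], [-0.001, -0.0, -1.0]]
wrist_force: [-1.4, -0.1, 1.4]
finger_gap: 0.15
gripper_force: 0.8
t: 13.4
position: [0.4861, -0.0149, 0.0163]
ee_rot: [[-1.0, -0.024, -0.0], [-0.024, 1.0, -0.0], [0.0, -0.0, -1.0]]
wrist_force: [-1.3, -0.4, 0.6]
finger_gap: 0.149
gripper_force: 0.8
t: 13.9
position: [0.5186, -0.0142, 0.0163]
ee_rot: [[-1.0, -0.024, 0.001], [-0.024, 1.0, -0.0], [-0.001, -0.0, -1.0]]
wrist_force: [0.4, -0.3, 0.7]
finger_gap: 0.148
gripper_force: 0.0
```

Now small steps until the force rises at the back stop.

```bash
python3 -m handwheel '[[-3,0,0,0,0,0,0.15],[-3,0,0,0,0,0,0.15],[0,0,0,0,0,0,0.15]]' && python3 -m handwheel '[[-2,0,0,0,0,0,0.15],[-1,0,0,0,0,0,0.15],[0,0,0,0,0,0,0.15]]'  && python3 -m handwheel '[[-2,0,0,0,0,0,0.15],[0,0,0,0,0,0,0.15]]'
```

```text
t: 14.2
position: [0.5236, -0.014, 0.0163]
ee_rot: [[-1.0, -0.024, 0.0], [-0.024, 1.0, -0.0], [-0.0, -0.0, -1.0]]
wrist_force: [-0.0, -0.5, -0.8]
finger_gap: 0.146
gripper_force: 0.0
t: 14.5
position: [0.5264, -0.014, 0.0163]
ee_rot: [[-1.0, -0.024, 0.0], [-0.024, 1.0, -0.0], [-0.0, -0.0, -1.0]]
wrist_force: [0.3, -0.4, 0.1]
finger_gap: 0.15
gripper_force: 0.0
t: 14.7
position: [0.5278, -0.0139, 0.0162]
ee_rot: [[-1.0, -0.024, -0.001], [-0.024, 1.0, -0.0], [0.001, -0.0, -1.0]]
wrist_force: [-3.8, 0.1, 2.6]
finger_gap: 0.151
gripper_force: 1.9
```

```bash
python3 -m handwheel '[[-2,0,0,0,0,0,0.15],[0,0,0,0,0,0,0.15]]' && python3 -m handwheel '[[-2,0,0,0,0,0,0.15],[0,0,0,0,0,0,0.15]]'
```

```text
t: 14.9
position: [0.5279, -0.0138, 0.0159]
ee_rot: [[-1.0, -0.023, -0.004], [-0.023, 1.0, -0.0], [0.004, -0.0, -1.0]]
wrist_force: [-13.6, -1.7, 10.3]
finger_gap: 0.149
gripper_force: 7.3
t: 15.1
position: [0.5279, -0.0137, 0.0157]
ee_rot: [[-1.0, -0.023, -0.008], [-0.023, 1.0, -0.001], [0.008, -0.0, -1.0]]
wrist_force: [-23.8, -2.9, 17.7]
finger_gap: 0.15
gripper_force: 12.3
```

It is home: the force rises with no further motion. I back off, rise and verify.

```bash
python3 -m handwheel '[[5,0,0,0,0,0,0.15],[15,0,0,0,0,0,0.15],[30,0,0,0,0,0,0.15],[40,0,-30,0,0,0,0.15],[40,0,-40,0,0,0,0.15]]' && python3 -m handwheel '[[20,20,-40,0,0,0,0.15],[0,40,-40,0,0,0,0.15],[0,40,-30,0,0,0,0.15],[0,40,0,0,0,0,0.15],[0,40,0,0,0,0,0.15]]' && python3 -m handwheel '[[0,40,0,0,0,0,0.15],[0,40,0,0,0,0,0.15],[0,30,0,0,0,0,0.15],[0,0,0,0,0,0,0.15]]'
python3 - <<'E'
from m import *
t=env.read_camera("top"); save(t,"end",(260,130,400,220),5.7)
for n in ("carton",):
  for r in env.search_frame(n,t)[:4]: print(np.round(r["centre"],1),pix2w(t,r["centre"],.038).round(4))
E
```

```text
t: 15.6
position: [0.4048, -0.0165, 0.0815]
ee_rot: [[-1.0, -0.024, -0.002], [-0.024, 1.0, 0.001], [0.002, 0.001, -1.0]]
wrist_force: [0.2, -0.3, 1.2]
finger_gap: 0.15
gripper_force: 0.0
t: 16.1
position: [0.3834, 0.1599, 0.1882]
ee_rot: [[-1.0, -0.023, 0.003], [-0.023, 1.0, 0.001], [-0.003, 0.001, -1.0]]
wrist_force: [0.0, -1.2, -0.1]
finger_gap: 0.148
gripper_force: 0.0
t: 16.5
position: [0.3803, 0.271, 0.1869]
ee_rot: [[-1.0, -0.027, 0.001], [-0.027, 1.0, 0.001], [-0.001, 0.001, -1.0]]
wrist_force: [-0.3, 0.1, 0.1]
finger_gap: 0.149
gripper_force: 0.0
[246.6 243.7] [0.3251 0.2397 0.038 ]
[417.3 252.4] [ 0.292  -0.3224  0.038 ]
[284.  216.4] [0.4148 0.117  0.038 ]
[325.7 165.5] [ 0.5884 -0.0237  0.038 ]
```

View pics/end.png

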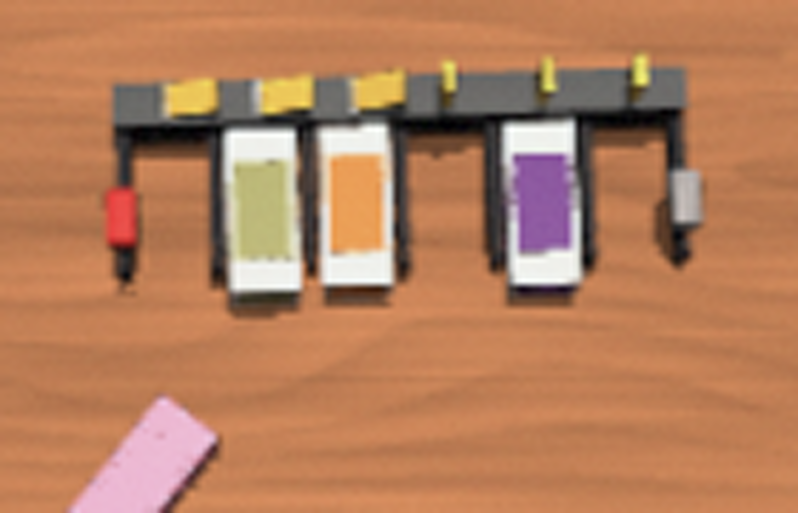

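The end picture shows the orange carton home in lane 3 at (357,205), in line with olive and violet. Flags 1–3 are down, flags 4–6 stand, and the arm is clear.

```bash
python3 -c "
from plant import env
print(env.finish_job())"
```

```text
the job is handed in; nothing more can be done
None
```

I handed the job in after 16.5 s of the 64 s allowed: the final picture shows the flags of lanes 1–3 from the red cap down, the other three standing, the orange carton home in lane 3 and the arm clear; no verdict came back.

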